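# Time and take a contact temperature reading on the inhaler compressor

## Robot

A 6-joint arm with a two-finger parallel gripper is mounted at the origin on the work surface. World frame = base frame: x ahead of the robot, y to its left, z up, the work surface at z = 0. Lengths are in m, angles in rad, forces in N, time in s.
With the tool pointing down it reaches from about 0.3 to 1 m from the base axis. Payload 5.1 kg.
Tool frame: the origin (TCP) lies at the very end of the fingers, on their centre line; the grasp point (between the pads) lies r.grip_depth behind it (r.grip_depth is the distance from the TCP to the grasp point, in m); y points along the fingers, x is the direction in which the jaws open and shut, and the axes are right-handed (so a half turn about y gives the same grasp; the last joint's range is limited). The gripper opens to 95 mm and grips with 3 to 60 N. Pads are 20 mm wide; open, the fingers measure 119 mm over their backs; the gripper's body (75 mm by 180 mm) begins 59 mm behind the grasp point.
Start: joints at [1.245, 0.124, 1.65, -0, 1.367, -0.083], TCP at [0.156, 0.631, 0.215] pointing down, gripper open.
Joint ranges: [-2.61, 2.61], [-1.02, 2.33], [0.03, 2.71], [-1.35, 4.49], [0.32, 2.68], [-2.91, 2.91]. Speed limits (rad/s): [2.57, 2.57, 3.14, 3.14, 3.14, 3.14].

## Interface

Orientations are given as [roll, pitch, yaw] about the fixed x, y, z axes, in that order (R = Rz(yaw) Ry(pitch) Rx(roll)).
In Python, from rig import r gives the robot as it stands.
- The arm moves only by the shell command python3 -m pendant 'ROWS'. ROWS is JSON, a list of rows, each a list of 7 numbers: the gripper command: -1 is shut, 1 is fully open, values between are in proportion, then the shift along the tool's x, y, z in cm, then the turn, a rotation vector about the tool's x, y, z in rad. A call has exactly 5 rows; each row is the pose to reach, as a shift and turn from the pose measured when the call began, along the tool's axes at that moment; what a row does not reach only later rows make up. A row lasts 1/8 s, in which the tool goes at most 62.5 mm and 10.7 degrees, less where a joint would pass 70% of its speed; a pose out of reach is approached as far as the arm can. A call with a gripper value outside its range is refused whole. The fingers move at their own pace and stop on an object; the grip force is fixed at half the most. Time passes only in rows, so rows that repeat a pose let the fingers close, or fill a call up. It gives the time, the measured TCP pose, the force and the opening at its end, in the units of the state.
- r.observe(): the state, without advancing time (a new reading comes with each control period).
- r.camera(name): name is "scene" or "side" or "wrist"; returns the picture (384x512x3 uint8, red, green, blue); there is no depth.
- r.calibration(name): a dict with "intrinsics" (3x3 intrinsics, pixels), "k1" (the pictures are not rectified: a ray, as slopes to the right and down, at radius r is drawn at 1 + k1 r^2 times it, then the intrinsics apply), "position" and "rotation" of the camera in the world. Camera axes: x right, y up, looking along -z (the intrinsics and any distortion apply to the point x, -y, -z); pixel columns grow to the right and rows downward; lengths in m; the calibration is good to about 2 mm. A picture is of the moment at which its call begins: read the wrist's pose just before it. calibration takes no time and is no camera call; for the wrist camera it gives the pose at the moment of the call.
- r.sign_off(): hands the job in, once; it reports no verdict.
Trained networks look in the newest picture that a camera, given by its name, has taken for a name from the list of things; names that differ only in an ending like _2 or _b are one class to them, and where a whole thing is asked for, a point or a joint stands for the part that bears it (a point fixed in the world has none). Each returns a list of dicts, best first, with "p" (0 to 1); they miss things now and then, are a little off and sometimes report something else, mostly with a low value. They report only what shows in the picture. A call takes as long as a camera call. They do not tell look-alikes from the thing itself.
- r.regions_of(label, camera): "region" (384x512 bool, what is visible of it) and "xy" ([column, row] in pixels, amid what is visible of it).
The state is a dict: "time": time; "q": joint angles; "dq": joint speeds; "joint_efforts": joint torques, N m; "ee_pos": TCP position; "orientation": TCP orientation; "contact_force": force on the tool from outside, world axes, zero at the start; "moment": the same for the moment, N m; "opening": finger opening in m.
Only numpy, scipy, OpenCV 4.12 (cv2) and the standard library are available. Lean on these libraries where they do the work, as an engineer would, in place of code of your own. Each camera call takes 0.05 s, during which the arm holds its last target.

## Task

First wind the clockwork timer fully, turning its red key clockwise until it comes to its stop (this takes several partial turns). Then take the spring-tipped contact thermometer out of its holder and hold its brass tip on the orange dot of the compressor's sloping panel, square to that panel, pressed gently so that the sprung tip is about half in; the job finishes while you are still holding it there, so do not let go or put it back. Leave the other things on the counter undisturbed, and never press the thermometer hard on the compressor.

Things in the scene. Friction and masses are not known exactly. Their poses are not given: they have to be found in the camera images.
- timer: round white clockwork timer fixed to the counter, 96 mm in diameter, 45 mm high, with a grey dial on its top face. Origin: centre of the underside, on the key's axis; z up. It stands either to the left or to the right of the compressor, the thermometer's holder on the other side.
- timer_key (a joint): angle of the red key in rad, growing as it is turned clockwise seen from above; 3.2 is fully wound, against a hard stop. It starts between 0 and 0.7. Turning it takes about 0.06 N m at first and 0.1 N m at the end (spring and ratchet); it stays where it is left when let go.
- key_wing (a point): middle of the key's red wing, on the turning axis, 70 mm above the counter. The wing is an upright flat bar 40 mm long (along x), 11 mm thick (along y, the width to grip), 26 mm high, from 55 to 81 mm above the counter (10 mm clear over the dial), on a 12 mm round stem. The frame turns with the key; z up.
- holder: grey block fixed to the counter, 74 x 74 mm and 90 mm high, with an 18 mm wide, 84 mm deep upright round hole in the middle of its top, in which the thermometer stands. Origin: centre of the underside; z up.
- probe: contact thermometer, 120 g, loose, upright in the holder. Origin: underside centre of its black collar (34 mm wide, 6 mm thick), which rests on the holder's top; z along its axis, up. Handle: teal-green square bar 22 x 22 mm (sides along x, y), z = 6 to 88 mm. Steel stem 12 mm in diameter to z = -55 mm, then the sprung brass tip to z = -75 mm when free: lift over 75 mm to leave the holder.
- plunger (a joint): how far the sprung brass tip is pushed into the stem, in m: 0 free, 0.012 fully in. The spring gives about 0.35 N at the start and 350 N per m (about 2.5 N at 6 mm, half in).
- probe_tip (a point): centre of the flat end face (11 mm across) of the brass tip, on the thermometer's axis, 75 mm below the probe's origin when free; it moves with the tip; z along the thermometer's axis towards the handle.
- compressor: blue inhaler compressor, fixed, 180 mm deep (x), 200 mm wide (y). Origin: centre of the underside. Its white panel slopes at 25 degrees from 55 mm high at the front edge (x = -90 mm) up to 106 mm at x = 20 mm; behind it the case is 106 mm high, with a black carrying handle up to 149 mm high (x = 55, y = -95 to 30 mm). The green rocker and black vents on the panel are not used.
- spot: orange dot, 24 mm in diameter, on the sloping panel of the compressor, flat with it. Origin: its centre on the panel's surface; z square to the panel, out of it (25 degrees from vertical, leaning to the panel's lower edge). It lies at (-35, 60, 81) mm in the compressor's frame.
- amber_bottle: amber bottle, 48 mm in diameter, 90 mm high. Origin: centre of the underside. Bystander, loose.
- swab_jar: clear jar with a blue cap, 64 mm in diameter, 75 mm high. Origin: centre of the underside. Bystander, loose.
- paper_cup: white cup, 68 mm in diameter, 85 mm high. Origin: centre of the underside. Bystander, loose.
- medicine_cup: blue inhaler cup with a spout on top, 48 mm in diameter, 75 mm high. Origin: centre of the underside. Bystander, loose.
- dish: open steel dish 60 x 150 mm, 25 mm high. Origin: centre of the underside. Bystander, loose.
- filter_box: cardboard box 70 x 100 mm, 45 mm high. Origin: centre of the underside. Bystander, loose.
Mind the look-alikes: they are no part of the job. Several things have the shape of the probe; the one meant has the colours described above.

How it is judged:
By the outcome, as a careful person would: the job done as asked, in the order asked, and still so for the second after the job is handed in, while the arm keeps its last pose, push and grip.
It also fails if it takes over 72 s, if anything falls off the work surface, if the arm or the gripper's body presses on something with over 40 N, if the wrist force passes 120 N, or if a joint passes its speed limit or range.

## Working session

There is one attempt and no reset: what is moved stays moved. The work goes in short steps, Python scripts to look and compute and a shell command to move; the robot and the scene stay as the last step left them, time stands still between calls to the robot, and variables do not carry over. Pictures are saved under pics/ and viewed, and the job is handed in when it is done.

```bash
ls; mkdir -p pics; python3 - <<'E'
from rig import r
import cv2
print(r.observe()); print(r.grip_depth)
for n in ("scene","side","wrist"):
    im=r.camera(n); cv2.imwrite(f"pics/{n}0.png",im[:,:,::-1]); c=r.calibration(n); print(n,c)
E
```

```text
pics
{'time': 0.0, 'q': array([ 1.24537403e+00,  1.24466477e-01,  1.65166250e+00, -2.38052984e-06,
        1.36747951e+00, -8.25665412e-02]), 'dq': array([-3.78719357e-04, -4.66581073e-04,  2.28432001e-03,  9.37426573e-05,
        1.01827070e-03,  7.16804297e-04]), 'joint_efforts': array([ 8.07419633e-05, -4.17613041e+01, -3.59926164e+01,  7.74965622e-02,
        4.92576475e-02, -1.83349671e-04]), 'ee_pos': array([0.15611347, 0.63032111, 0.21341884]), 'orientation': array([-1.5706324 ,  0.00200916,  1.32794122]), 'contact_force': array([-0.12600824,  0.34570265, -0.11928561]), 'moment': array([ 0.0073528 , -0.03004975,  0.00148734]), 'opening': 0.09509441286152895}
0.0188
scene {'intrinsics': array([[356.92151517,   0.        , 259.71435586],
       [  0.        , 356.92151517, 183.97991285],
       [  0.        ,   0.        ,   1.        ]]), 'k1': -0.0011207221538449478, 'position': array([1.27123739, 0.28595342, 1.14995229]), 'rotation': array([ 0.64706579, -0.01725529,  1.97098272])}
side {'intrinsics': array([[444.60081929,   0.        , 253.37980557],
       [  0.        , 444.60081929, 190.19464919],
       [  0.        ,   0.        ,   1.        ]]), 'k1': -0.030600945005832554, 'position': array([-0.08542181, -1.07692689,  1.00816181]), 'rotation': array([ 0.93291595, -0.02089917, -0.49667609])}
wrist {'intrinsics': array([[337.41220025,   0.        , 257.98021156],
       [  0.        , 337.41220025, 196.21177976],
       [  0.        ,   0.        ,   1.        ]]), 'k1': -0.04205939496536699, 'position': array([0.0885191 , 0.64604013, 0.38433037]), 'rotation': array([-0.25164368,  0.0016959 ,  1.32660342])}
```

View pics/scene0.png

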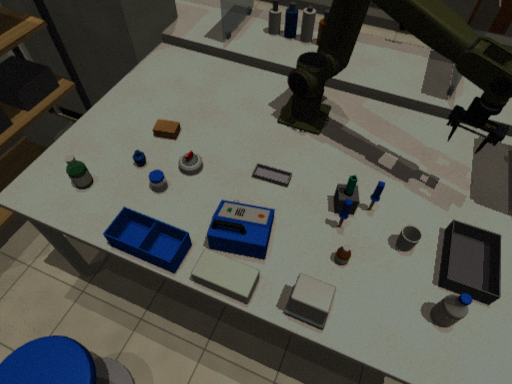

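View pics/side0.png

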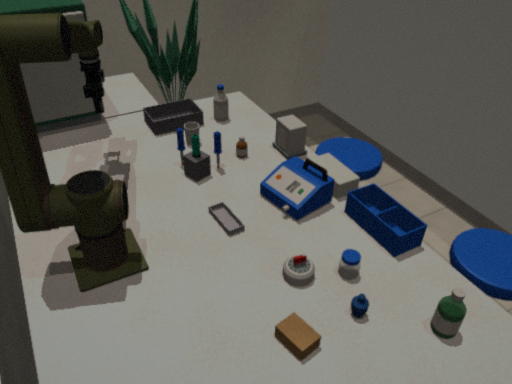

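View pics/wrist0.png

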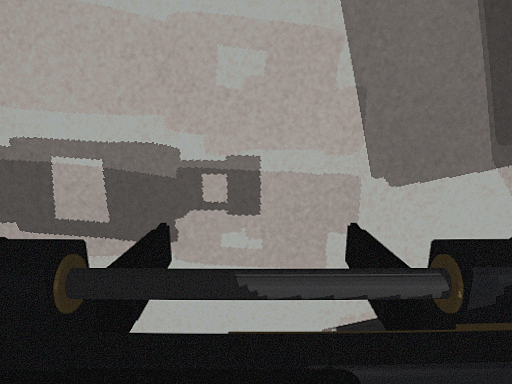

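The timer is at scene (190,162) and side (299,268). The teal probe in its holder is at scene (350,188) and side (196,150), with two blue-handled look-alikes on stands next to it. The compressor is in the middle, with its orange dot at the end nearer the holder.

```bash
cat > h.py <<'E'
import numpy as np, cv2
from scipy.spatial.transform import Rotation as R
from scipy.optimize import least_squares
from rig import r
def cal(n):
    c=r.calibration(n); return c['intrinsics'],c['k1'],np.array(c['position']),R.from_euler('xyz',c['rotation']).as_matrix()
def proj(c,P):
    K,k1,p,M=c; q=(np.atleast_2d(P)-p)@M
    s=np.c_[q[:,0]/-q[:,2],-q[:,1]/-q[:,2]]; s=s*(1+k1*(s**2).sum(1,keepdims=True))
    return s@K[:2,:2].T+K[:2,2]
def ray(c,uv):
    K,k1,p,M=c; d=(np.array(uv,float)-K[:2,2])/np.array([K[0,0],K[1,1]]); s=d.copy()
    for _ in range(10): s=d/(1+k1*(s@s))
    v=M@np.array([s[0],-s[1],-1]); return p,v/np.linalg.norm(v)
def onz(c,uv,z):
    p,v=ray(c,uv); return p+v*(z-p[2])/v[2]
def tri(cs,uvs):
    A=np.zeros((3,3));b=np.zeros(3)
    for c,uv in zip(cs,uvs):
        p,v=ray(c,uv);Q=np.eye(3)-np.outer(v,v);A+=Q;b+=Q@p
    X=np.linalg.solve(A,b); return X,[np.round(proj(c,X)[0]-uv,1) for c,uv in zip(cs,uvs)]
def tool():
    o=r.observe(); return np.array(o['ee_pos']),R.from_euler('xyz',o['orientation']).as_matrix(),o
E
python3 - <<'E'
from h import *
C={n:cal(n) for n in('scene','side')}
im={n:r.camera(n) for n in C}
for n in C: cv2.imwrite(f"pics/raw_{n}.png",im[n][:,:,::-1])
for l in ('timer','key_wing','holder','probe','compressor','spot','amber_bottle','swab_jar','paper_cup','medicine_cup','dish','filter_box'):
    for n in C:
        L=r.regions_of(l,n)
        print(l,n,[(round(d['p'],2),np.round(d['xy'],1).tolist(),int(d['region'].sum()), onz(C[n],d['xy'],0.04).round(3).tolist()) for d in L[:4]])
        if L: np.save(f"pics/{l}_{n}.npy",np.array([d['region'] for d in L]))
def crop(n,x,y,w,h,s): 
    return cv2.resize(im[n][y:y+h,x:x+w,::-1],None,fx=s,fy=s,interpolation=cv2.INTER_CUBIC)
cv2.imwrite('pics/c1.png',crop('scene',300,150,130,130,4))
cv2.imwrite('pics/c2.png',crop('side',150,110,200,120,4))
cv2.imwrite('pics/c3.png',np.hstack([crop('scene',170,140,60,60,6),crop('side',270,240,60,60,6)]))
cv2.imwrite('pics/c4.png',crop('scene',190,180,110,100,6))
E
```

```text
timer scene [(0.6, [189.8, 166.6], 436, [0.524, -0.315, 0.04])]
timer side [(0.88, [298.6, 269.5], 861, [0.487, -0.345, 0.04]), (0.43, [196.0, 143.0], 202, [0.498, 0.468, 0.04])]
key_wing scene [(0.73, [351.2, 185.8], 177, [0.356, 0.308, 0.04]), (0.54, [188.4, 154.5], 50, [0.469, -0.353, 0.04])]
key_wing side [(0.67, [188.2, 133.1], 227, [0.5, 0.563, 0.04]), (0.29, [348.1, 266.4], 569, [0.626, -0.403, 0.04])]
holder scene [(0.65, [341.2, 198.9], 484, [0.432, 0.288, 0.04])]
holder side [(0.63, [196.7, 167.7], 679, [0.427, 0.292, 0.04])]
probe scene [(0.62, [345.6, 208.5], 195, [0.468, 0.314, 0.04]), (0.57, [351.7, 183.1], 156, [0.342, 0.306, 0.04]), (0.55, [376.7, 193.4], 178, [0.352, 0.407, 0.04])]
probe side [(0.69, [179.3, 140.0], 156, [0.443, 0.524, 0.04]), (0.65, [194.8, 145.6], 169, [0.485, 0.451, 0.04]), (0.61, [360.2, 303.4], 352, [0.568, -0.53, 0.04]), (0.5, [220.2, 147.3], 215, [0.575, 0.39, 0.04])]
compressor scene [(0.68, [238.6, 230.6], 3041, [0.712, -0.011, 0.04])]
compressor side [(0.62, [297.4, 185.2], 3139, [0.716, 0.015, 0.04])]
spot scene [(0.3, [237.9, 232.0], 2966
[... 361 characters left out ...]
]), (0.24, [359.4, 305.2], 333, [0.562, -0.534, 0.04])]
paper_cup scene [(0.96, [409.4, 234.6], 447, [0.485, 0.551, 0.04])]
paper_cup side [(0.5, [188.8, 132.2], 246, [0.505, 0.569, 0.04])]
medicine_cup scene [(0.68, [137.7, 158.3], 162, [0.57, -0.532, 0.04])]
medicine_cup side [(0.57, [362.5, 305.4], 288, [0.569, -0.538, 0.04])]
dish scene [(0.81, [271.6, 174.1], 599, [0.427, 0.001, 0.04])]
dish side [(0.7, [223.3, 218.1], 697, [0.389, -0.031, 0.04]), (0.43, [358.1, 305.0], 327, [0.559, -0.531, 0.04])]
filter_box scene [(0.62, [164.7, 133.3], 451, [0.403, -0.508, 0.04])]
filter_box side [(0.61, [295.5, 333.0], 1306, [0.358, -0.527, 0.04]), (0.38, [304.8, 262.3], 111, [0.519, -0.329, 0.04])]
```

View pics/c1.png

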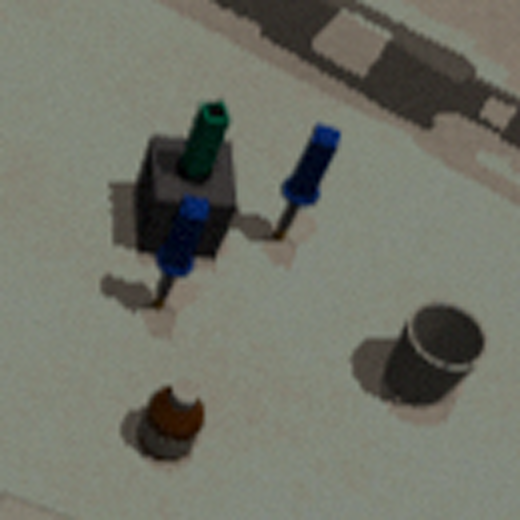

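View pics/c2.png

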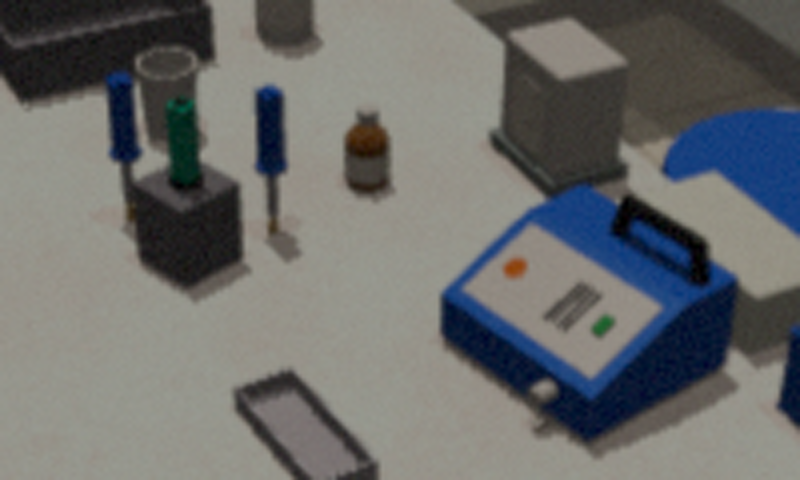

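View pics/c3.png

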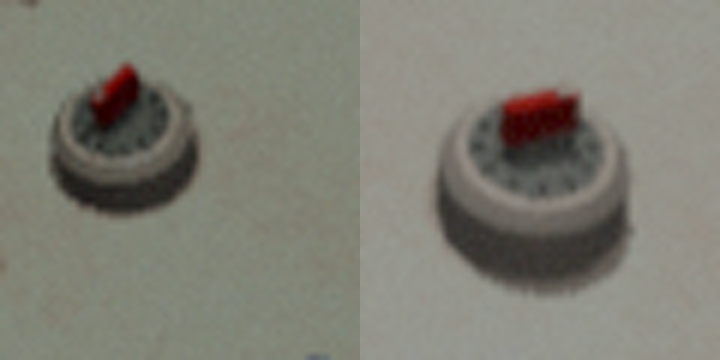

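View pics/c4.png

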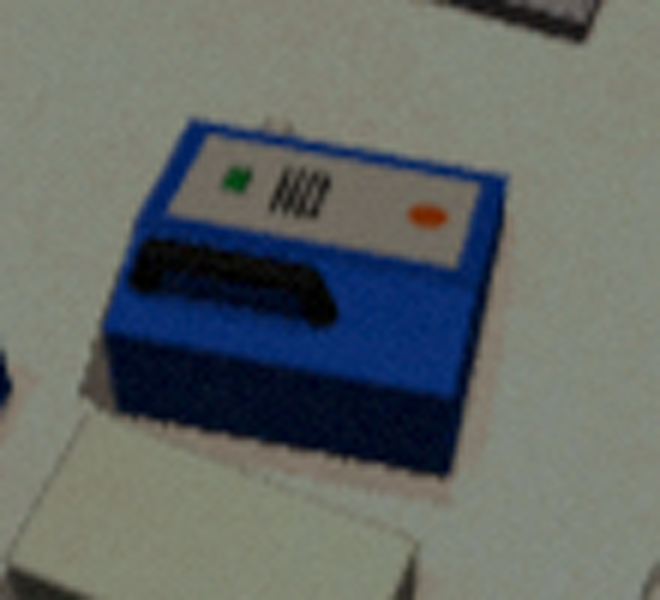

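```bash
cat > m1.py <<'E'
from h import *
C={n:cal(n) for n in('scene','side')}
im={n:cv2.imread(f"pics/raw_{n}.png") for n in C}
cs=[C['scene'],C['side']]
def comp(name,roi,f):
    out=[]
    for n in C:
        x,y,w,h=roi[n]; a=im[n][y:y+h,x:x+w].astype(int); m=f(a[:,:,2],a[:,:,1],a[:,:,0])
        v,u=np.nonzero(m); out.append((np.c_[u+x,v+y],))
    return [o[0] for o in out]
sp=comp('spot',dict(scene=(205,190,75,50),side=(265,165,40,30)),lambda r,g,b:(r>g+50)&(r>b+60)&(r>110))
uv=[p.mean(0) for p in sp]; print('spot',[len(p) for p in sp],tri(cs,uv))
S=tri(cs,uv)[0]
# compressor fit
o=lambda X,Y,ox,oy,s:[(X+.5)/s-.5+ox,(Y+.5)/s-.5+oy]
m=[('scene',(-90,-100,55),o(190,122,190,180,6)),('scene',(-90,100,55),o(505,177,190,180,6)),('scene',(90,-100,106),o(107,328,190,180,6)),('scene',(90,100,106),o(455,393,190,180,6)),
('side',(-90,100,55),o(445,293,150,110,4)),('side',(-90,-100,55),o(592,393,150,110,4)),('side',(90,100,106),o(583,186,150,110,4)),('side',(90,-100,106),o(735,278,150,110,4)),
('scene',(-35,60,81),uv[0]),('side',(-35,60,81),uv[1])]
def res(t):
    M=R.from_euler('z',t[2]).as_matrix(); e=[]
    for n,P,q in m: e+=list(proj(C[n],M@(np.array(P)/1000)+[t[0],t[1],0])[0]-q)
    return e
s=least_squares(res,[0.71,0,0],loss='soft_l1'); print('comp',s.x.round(4)); print(np.round(res(s.x),1).reshape(-1,2).tolist())
M=R.from_euler('z',s.x[2]).as_matrix(); print('spot from comp',M@[-.035,.06,.081]+[s.x[0],s.x[1],0],'n',M@R.from_euler('y',-25,degrees=True).as_matrix()[:,2])
red=comp('key',dict(scene=(170,140,60,60),side=(270,240,60,60)),lambda r,g,b:(r>g+40)&(r>b+40))
uk=[(p.min(0)+p.max(0))/2 for p in red]; print('key',[len(p) for p in red],uk,tri(cs,uk),tri(cs,[p.mean(0) for p in red]))
teal=comp('probe',dict(scene=(335,165,30,40),side=(180,125,35,40)),lambda r,g,b:(g>r+15)&(g>b+5)&(g>35))
ut=[p.mean(0) for p in teal]; print('teal',[len(p) for p in teal],ut,tri(cs,ut))
# key model fit
from scipy.spatial import ConvexHull
def hullpts(x,y,a):
    c=np.array([[i,j,k] for i in(-.02,.02) for j in(-.0055,.0055) for k in(.055,.081)])
    return c@R.from_euler('z',a).as_matrix().T+[x,y,0]
def cost(t):
    tot=0
    for n,p in zip(C,red):
        q=proj(C[n],hullpts(*t)); S=8
        x0,y0=p.min(0)-6; w,h=p.max(0)-p.min(0)+13
        a=np.zeros((h*S,w*S),np.uint8); hh=cv2.convexHull(((q-[x0,y0]+.5)*S).astype(np.float32)).astype(np.int32); cv2.fillConvexPoly(a,hh,1)
        a=a.reshape(h,S,w,S).mean((1,3)); b=np.zeros((h,w)); b[p[:,1]-y0,p[:,0]-x0]=1
        tot+=((a-b)**2).sum()
    return tot
from scipy.optimize import minimize
k=tri(cs,uk)[0]; best=min((minimize(cost,[k[0],k[1],a],method='Nelder-Mead',options=dict(initial_simplex=[[k[0],k[1],a],[k[0]+.005,k[1],a],[k[0],k[1]+.005,a],[k[0],k[1],a+.15]])) for a in np.arange(0,np.pi,.3)),key=lambda s:s.fun)
print('keyfit',best.x,best.fun)
E
python3 m1.py
```

```text
spot [13, 15] (array([0.64837342, 0.04608165, 0.08180512]), [array([-0.2,  0.1]), array([-0.2, -0.1])])
comp [ 0.6938 -0.0057  0.2034]
[[-0.0, -0.4], [0.5, -0.2], [-1.4, 0.5], [0.1, 0.8], [-1.7, 0.1], [-0.2, 1.8], [-0.2, -1.0], [1.2, -0.5], [-0.1, -0.0], [-0.4, 0.2]]
spot from comp [0.64743245 0.04597215 0.081     ] n [-0.41390522 -0.08537368  0.90630779]
key [23, 68] [array([189., 154.]), array([299.5, 258.5])] (array([ 0.49166911, -0.33378745,  0.07406441]), [array([-0.4,  0.2]), array([-0.6, -0.2])]) (array([ 0.49074788, -0.33349134,  0.07471336]), [array([-0.3,  0.1]), array([-0.5, -0.1])])
teal [33, 133] [array([353.51515152, 178.45454545]), array([195.02255639, 144.07518797])] (array([0.42189401, 0.29944349, 0.15070813]), [array([-2.2,  1.6]), array([-2.1, -1.5])])
keyfit [ 0.49473727 -0.33048395  3.38858125] 69.081298828125
```

```bash
python3 -m pendant '[[1,-5,-1,-3.3,0,0,0],[1,-10,-2,-6.6,0,0,0],[1,-15,-3,-9.9,0,0,0],[1,-20,-3,-13.2,0,0,0],[1,-25,-3,-16.5,0,0,0]]'; python3 -m pendant '[[1,-5,0,-3.3,0,0,0],[1,-10,0,-6.6,0,0,0],[1,-15,0,-9.9,0,0,0],[1,-20,0,-13.2,0,0,0],[1,-25,0,-16.5,0,0,0]]'; python3 -m pendant '[[1,-5,0,-3.3,0,0,0],[1,-10,0,-6.6,0,0,0],[1,-15,0,-9.9,0,0,0],[1,-20,0,-13.2,0,0,0],[1,-25,0,-16.5,0,0,0]]'
```

```text
time: 2.08
ee_pos: [0.2567, 0.347, 0.2451]
orientation: [-1.572, -0.001, 1.329]
contact_force: [1.1, 0.3, 0.2]
opening: 0.0949
time: 2.7
ee_pos: [0.3573, 0.0629, 0.2455]
orientation: [-1.574, -0.002, 1.329]
contact_force: [-0.2, 0.2, 0.3]
opening: 0.095
time: 3.32
ee_pos: [0.458, -0.2216, 0.2459]
orientation: [-1.575, -0.002, 1.328]
contact_force: [-0.0, 0.6, 0.1]
opening: 0.095
```

```bash
python3 -m pendant '[[1,-5,1,-3,0,-0.12,0],[1,-9.7,2,-6.1,0,-0.24,0],[1,-9.7,3,-6.1,0,-0.36,0],[1,-9.7,4,-6.1,0,-0.49,0],[1,-9.7,4,-6.1,0,-0.49,0]]'; python3 - <<'E'
from h import *
print(r.observe()['q'].round(3))
c=cal('wrist');im=r.camera('wrist');cv2.imwrite('pics/w1.png',im[:,:,::-1])
np.savez('pics/w1.npz',im=im,K=c[0],k1=c[1],p=c[2],M=c[3]); print(proj(c,[[.493,-.331,.081]]), c[2])
E
```

```text
time: 3.95
ee_pos: [0.4935, -0.3302, 0.2048]
orientation: [-1.574, -0.002, 1.816]
contact_force: [1.1, 0.2, -0.5]
opening: 0.095
[-0.682  0.007  1.79   0.003  1.344 -2.499]
[[258.71454102 188.97378576]] [ 0.42544078 -0.34895577  0.37517548]
```

View pics/w1.png

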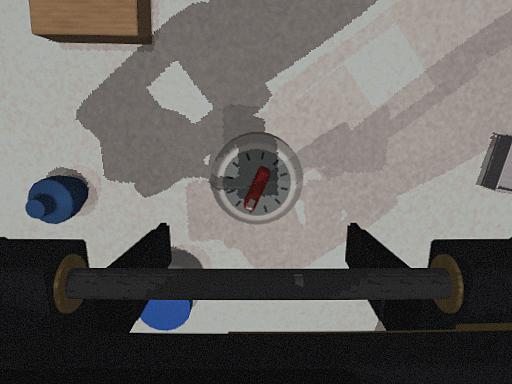

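The wrist view shows the timer at about (257,178) and the red wing running from (265,168) to (249,209), so its angle is off from my first estimate. I'll fit the wing in this view.

```bash
cat > m2.py <<'E'
import sys
from h import *
from scipy.optimize import minimize
def keyfit(f,x0):
    z=np.load(f);im=z['im'].astype(int);c=(z['K'],float(z['k1']),z['p'],z['M'])
    m=(im[:,:,0]>im[:,:,1]+25)&(im[:,:,0]>im[:,:,2]+25)
    u0=proj(c,[[x0[0],x0[1],.07]])[0]; yy,xx=np.mgrid[:384,:512]; m&=(np.hypot(xx-u0[0],yy-u0[1])<50)
    m=cv2.morphologyEx(m.astype(np.uint8),cv2.MORPH_CLOSE,np.ones((5,5)))
    n,l,s,_=cv2.connectedComponentsWithStats(m); k=1+np.argmax(s[1:,4]); m=(l==k); v,u=np.nonzero(m); p=np.c_[u,v]
    def cost(t):
        b=np.array([[i,j,k] for i in(-.02,.02) for j in(-.0055,.0055) for k in(.055,.081)])@R.from_euler('z',t[2]).as_matrix().T+[t[0],t[1],0]
        q=proj(c,b);S=6;x0,y0=p.min(0)-8;w,h=p.max(0)-p.min(0)+17
        a=np.zeros((h*S,w*S),np.uint8);cv2.fillConvexPoly(a,cv2.convexHull(((q-[x0,y0]+.5)*S).astype(np.float32)).astype(np.int32),1)
        return ((a.reshape(h,S,w,S).mean((1,3))-m[y0:y0+h,x0:x0+w])**2).sum()
    best=min((minimize(cost,[*x0,a],method='Nelder-Mead',options=dict(initial_simplex=[[*x0,a],[x0[0]+.005,x0[1],a],[x0[0],x0[1]+.005,a],[*x0,a+.15]])) for a in np.arange(-1.5,1.6,.25)),key=lambda s:s.fun)
    print('px',m.sum(),p.min(0),p.max(0),'key',best.x.round(4),'cost',best.fun)
    return best.x
if __name__=='__main__': keyfit(sys.argv[1],[float(sys.argv[2]),float(sys.argv[3])])
E
python3 m2.py pics/w1.npz .493 -.331
python3 - <<'E'
from h import *
z=np.load('pics/w1.npz');c=(z['K'],float(z['k1']),z['p'],z['M'])
g=cv2.medianBlur(cv2.cvtColor(z['im'],cv2.COLOR_RGB2GRAY),5)
cc=cv2.HoughCircles(g,cv2.HOUGH_GRADIENT,1,50,param1=60,param2=25,minRadius=25,maxRadius=60);print(cc)
for q in cc[0][:3]: print(onz(c,q[:2],.045),onz(c,q[:2],.03), q[2]/337*(c[2][2]-.045))
E
```

```text
px 526 [244 166] [269 211] key [ 0.4957 -0.3327 -0.1382] cost 117.83873456790124
[[[253.5 181.5  41.6]]]
[ 0.49507484 -0.33572265  0.045     ] [ 0.49823834 -0.33512146  0.03      ] 0.04075756441548846
```

```bash
python3 - <<'E'
from h import *
z=np.load('pics/w1.npz');c=(z['K'],float(z['k1']),z['p'],z['M']);im=z['im'][:,:,::-1].copy()
S=5;x0,y0=195,115
a=cv2.resize(im[y0:y0+120,x0:x0+120],None,fx=S,fy=S,interpolation=cv2.INTER_NEAREST)
def d(P,col):
    q=((proj(c,P)-[x0,y0]+.5)*S).astype(int); cv2.polylines(a,[q],True,col,1)
t=np.linspace(0,6.28,60)
X=np.array([.4957,-.3327,0])
for rr,zz in((.048,.045),(.048,0)): d(np.c_[rr*np.cos(t),rr*np.sin(t),0*t+zz]+X,(0,255,0))
M=R.from_euler('z',-.138).as_matrix()
for zz in(.055,.081): d(np.array([[.02,.0055,zz],[.02,-.0055,zz],[-.02,-.0055,zz],[-.02,.0055,zz]])@M.T+X,(255,255,0))
cv2.imwrite('pics/ov1.png',a)
E
```

```text
(no output)
```

View pics/ov1.png

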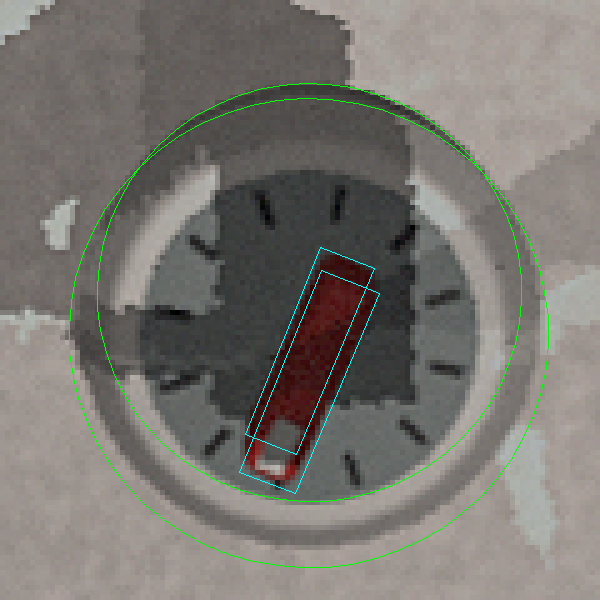

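```bash
python3 -m pendant '[[1,-0.35,2,-0.07,0,0.13,0],[1,-0.35,4,-0.07,0,0.26,0],[1,-0.35,6,-0.07,0,0.383,0],[1,-0.35,8,-0.07,0,0.383,0],[1,-0.35,8,-0.07,0,0.383,0]]'; python3 - <<'E'
from h import *
c=cal('wrist');im=r.camera('wrist');cv2.imwrite('pics/w2.png',im[:,:,::-1])
np.savez('pics/w2.npz',im=im,K=c[0],k1=c[1],p=c[2],M=c[3])
E
python3 m2.py pics/w2.npz .495 -.333
```

```text
time: 4.62
ee_pos: [0.4948, -0.3325, 0.1239]
orientation: [-1.571, -0.003, 1.434]
contact_force: [-0.4, -0.2, -0.5]
opening: 0.0947
px 887 [251 182] [268 245] key [ 0.4957 -0.3328 -0.1682] cost 179.03086419753083
```

View pics/w2.png

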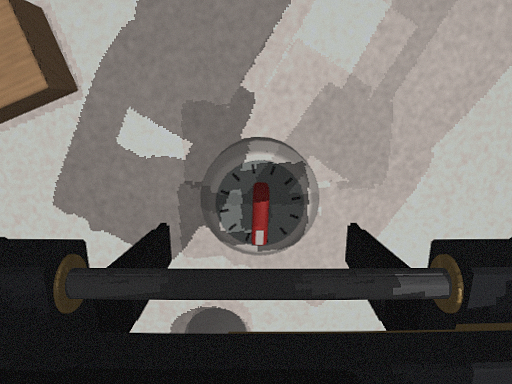

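The wing is now vertical in the image at column 259, centred between the jaws and lined up with them. Next I go down and grip.

```bash
python3 -m pendant '[[1,0,3,0,0,0,0],[1,0,6,0,0,0,0],[1,0,7.0,0,0,0,0],[1,0,7.0,0,0,0,0],[-1,0,7.0,0,0,0,0]]';  python3 -m pendant '[[-1,0,0,0,0,0,0],[-1,0,0,0,0,0,0],[-1,0,0,0,0,0,0],[-1,0,0,0,0,0,0],[-1,0,0,0,0,0,0]]'; python3 -c "
from rig import r;o=r.observe();print(o['moment'],o['q'])"
```

```text
time: 5.3
ee_pos: [0.4967, -0.3338, 0.0571]
orientation: [-1.576, -0.001, 1.434]
contact_force: [-0.5, -0.6, 0.9]
opening: 0.0892
time: 5.92
ee_pos: [0.4967, -0.3337, 0.057]
orientation: [-1.576, -0.001, 1.434]
contact_force: [0.3, -0.1, -0.0]
opening: 0.0407
[0.01561548 0.03427605 0.0001406 ] [-0.68296576  0.15676604  1.89430297  0.00368516  1.08674583 -2.11862602]
```

```bash
python3 -m pendant '[[-1,0,0.3,0,0,0,0],[-1,0,0.3,0,0,0,0],[-1,0,0.3,0,0,0,0],[-1,0,0.3,0,0,0,0],[-1,0,0.3,0,0,0,0]]'; python3 -c "
from rig import r;o=r.observe();print(o['moment'],o['q'])"
```

```text
time: 6.55
ee_pos: [0.4967, -0.3314, 0.0536]
orientation: [-1.574, -0.006, 1.433]
contact_force: [0.6, 7.3, 1.6]
opening: 0.0109
[ 1.18403242 -0.16609694 -0.03379321] [-0.68152965  0.16035987  1.89669362  0.00744681  1.084296   -2.11843434]
```

```bash
python3 -m pendant '[[-1,0,0,0,0,0,0],[-1,0,0,0,0,0.15,0],[-1,0,0,0,0,0.3,0],[-1,0,0,0,0,0.45,0],[-1,0,0,0,0,0.6,0]]'; python3 -c "
from rig import r;o=r.observe();print(o['moment'],o['q'],o['time'])"
```

```text
time: 7.18
ee_pos: [0.4964, -0.3321, 0.0536]
orientation: [-1.571, -0.005, 0.829]
contact_force: [-1.3, -0.9, 0.3]
opening: 0.0107
[-0.43297764  0.28425663  0.01424869] [-0.68195885  0.16042704  1.89663434  0.00567402  1.08398216 -1.51376665] 7.175
```

```bash
python3 -m pendant '[[-1,0,0,0,0,0.17,0],[-1,0,0,0,0,0.34,0],[-1,0,0,0,0,0.51,0],[-1,0,0,0,0,0.68,0],[-1,0,0,0,0,0.85,0]]'; python3 - <<'E'
from h import *
o=r.observe();print(o['moment'],o['q'],o['time'])
cv2.imwrite('pics/w3.png',r.camera('wrist')[:,:,::-1])
E
```

```text
time: 7.8
ee_pos: [0.4953, -0.3326, 0.0537]
orientation: [-1.568, -0.001, -0.026]
contact_force: [-3.2, -0.3, 1.4]
opening: 0.0107
[-0.36429558  0.80431473  0.04492498] [-0.68265456  0.16020064  1.89683279  0.00313149  1.08541703 -0.65850145] 7.8
```

View pics/w3.png

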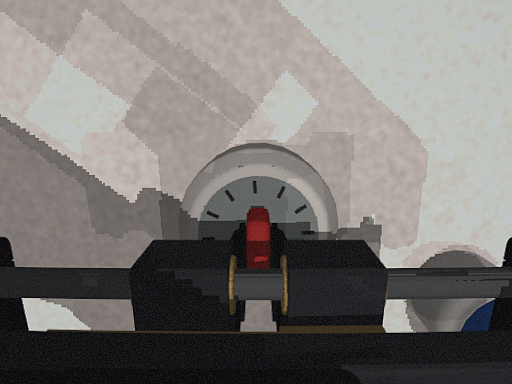

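The wing has turned with the gripper: it is still vertical in the image at column 258. I keep turning.

```bash
python3 -m pendant '[[-1,0,0,0,0,0.17,0],[-1,0,0,0,0,0.34,0],[-1,0,0,0,0,0.51,0],[-1,0,0,0,0,0.68,0],[-1,0,0,0,0,0.85,0]]'; python3 - <<'E'
from h import *
o=r.observe();print(o['moment'],o['q'],o['time'])
E
python3 -m pendant '[[-1,0,0,0,0,0.06,0],[-1,0,0,0,0,0.12,0],[-1,0,0,0,0,0.18,0],[-1,0,0,0,0,0.24,0],[-1,0,0,0,0,0.3,0]]'; python3 - <<'E'
from h import *
o=r.observe();print(o['moment'],o['q'],o['time'])
E
```

```text
time: 8.48
ee_pos: [0.4942, -0.3321, 0.0536]
orientation: [-1.57, 0.004, -0.882]
contact_force: [-4.6, 2.5, 3.2]
opening: 0.011
[0.24094415 0.99475295 0.13007069] [-0.68279522  0.15974216  1.8974509   0.00233525  1.08834333  0.19794306] 8.475
time: 9.1
ee_pos: [0.494, -0.3318, 0.0537]
orientation: [-1.571, 0.005, -1.181]
contact_force: [-1.5, 3.5, 2.2]
opening: 0.0111
[0.15871366 0.4812414  0.09263144] [-0.68272129  0.15954772  1.89757867  0.00244105  1.0894258   0.49714458] 9.1
```

```bash
python3 -m pendant '[[-1,0,0,0,0,0.05,0],[-1,0,0,0,0,0.1,0],[-1,0,0,0,0,0.15,0],[-1,0,0,0,0,0.2,0],[-1,0,0,0,0,0.2,0]]'; python3 - <<'E'
from h import *
o=r.observe();print(o['moment'],o['q'],o['time'])
E
python3 -m pendant '[[-1,0,0,0,0,0.05,0],[-1,0,0,0,0,0.1,0],[-1,0,0,0,0,0.1,0],[-1,0,0,0,0,0.1,0],[-1,0,0,0,0,0.1,0]]'; python3 - <<'E'
from h import *
o=r.observe();print(o['moment'],o['q'],o['time'])
E
```

```text
time: 9.72
ee_pos: [0.4939, -0.3315, 0.0537]
orientation: [-1.573, 0.006, -1.379]
contact_force: [-1.5, 1.3, 1.3]
opening: 0.011
[ 0.20665754  0.39759484 -0.00521108] [-0.6825539   0.15940548  1.89773575  0.00273875  1.09007665  0.69490893] 9.725
time: 10.35
ee_pos: [0.4939, -0.3314, 0.0536]
orientation: [-1.573, 0.006, -1.478]
contact_force: [-0.1, 2.3, 2.0]
opening: 0.0108
[0.18868524 0.36905598 0.04410678] [-0.68248059  0.15939058  1.89780769  0.00291163  1.09034049  0.79400201] 10.35
```

```bash
for i in 1; do python3 -m pendant '[[-1,0,0,0,0,0.05,0],[-1,0,0,0,0,0.1,0],[-1,0,0,0,0,0.13,0],[-1,0,0,0,0,0.13,0],[-1,0,0,0,0,0.13,0]]'; done; python3 - <<'E'
from h import *
o=r.observe();print(o['moment'],o['joint_efforts'],o['q'],o['time'])
E
python3 -m pendant '[[-1,0,0,0,0,0.05,0],[-1,0,0,0,0,0.1,0],[-1,0,0,0,0,0.13,0],[-1,0,0,0,0,0.13,0],[-1,0,0,0,0,0.13,0]]'; python3 - <<'E'
from h import *
o=r.observe();print(o['moment'],o['joint_efforts'],o['q'],o['time'])
E
```

```text
time: 10.98
ee_pos: [0.4938, -0.3312, 0.0536]
orientation: [-1.574, 0.006, -1.607]
contact_force: [-0.8, 3.2, 2.6]
opening: 0.0112
[0.42503951 0.39141832 0.4031748 ] [ -1.83531493 -38.38088751 -32.51057267  -0.10702671  -0.80913395
   0.44307595] [-0.68231666  0.15937453  1.89781535  0.00291588  1.09067835  0.92316438] 10.975
time: 11.6
ee_pos: [0.4932, -0.3311, 0.0536]
orientation: [-1.577, 0.005, -1.736]
contact_force: [-4.1, 3.1, 4.6]
opening: 0.0131
[0.45835886 0.9456184  0.76425062] [ -1.07843477 -37.70812869 -32.92633295   0.48480235  -1.45685233
   0.76535057] [-0.68246806  0.1591458   1.89813497  0.00210645  1.09196801  1.05228469] 11.6
```

The moment jumped from 0.04 to 0.40 and then 0.76 N m and the jaws are slipping on the wing, so the key is at its stop. I open the gripper, rise and check.

```bash
python3 -m pendant '[[1,0,0,0,0,0,0],[1,0,0,0,0,0,0],[1,0,0,0,0,0,0],[1,0,0,0,0,0,0],[1,0,0,0,0,0,0]]'; python3 -m pendant '[[1,0,-1,0,0,0,0],[1,0,-3,0,0,0,0],[1,0,-6,0,0,0,0],[1,0,-10,0,0,0,0],[1,0,-14,0,0,0,0]]';  python3 - <<'E'
from h import *
c=cal('wrist');im=r.camera('wrist');cv2.imwrite('pics/w4.png',im[:,:,::-1])
np.savez('pics/w4.npz',im=im,K=c[0],k1=c[1],p=c[2],M=c[3])
E
python3 m2.py pics/w4.npz .495 -.332
```

```text
time: 12.22
ee_pos: [0.4933, -0.3312, 0.0536]
orientation: [-1.576, 0.005, -1.736]
contact_force: [-0.6, 0.1, -1.1]
opening: 0.0575
time: 12.85
ee_pos: [0.4942, -0.3322, 0.1968]
orientation: [-1.574, 0.004, -1.736]
contact_force: [0.7, -0.2, 0.1]
opening: 0.0949
px 499 [249 164] [265 211] key [ 0.4947 -0.3325 -0.0363] cost 126.8942901234568
```

View pics/w4.png

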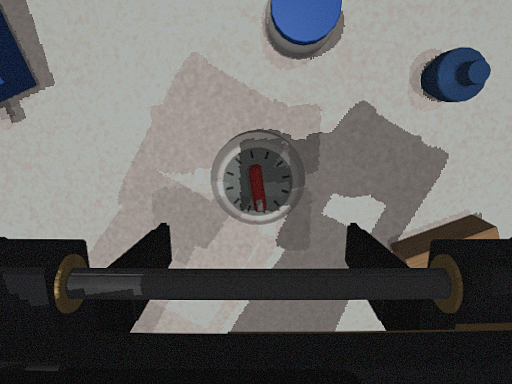

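The wing's long axis went from about −0.15 to −0.04 rad modulo a half turn. That is about 3.03 rad of winding, which fits a start near 0.17. Now to the holder.

```bash
python3 -m pendant '[[1,-5,-2,-1.5,0,0,0],[1,-10,-4,-3,0,0,0],[1,-15,-6,-4.5,0,0,0],[1,-20,-8,-6,0,0,0],[1,-25,-10,-7.5,0,0,0]]'; python3 -m pendant '[[1,-5,0,-1.5,0,0,0],[1,-10,0,-3,0,0,0],[1,-15,0,-4.5,0,0,0],[1,-20,0,-6,0,0,0],[1,-25,0,-7.5,0,0,0]]'; python3 -m pendant '[[1,-5,0,-1.5,0,-0.17,0],[1,-10,0,-3,0,-0.34,0],[1,-10,0,-3,0,-0.51,0],[1,-10,0,-3,0,-0.68,0],[1,-10,0,-3,0,-0.85,0]]'; python3 - <<'E'
from h import *
c=cal('wrist');im=r.camera('wrist');cv2.imwrite('pics/w5.png',im[:,:,::-1])
np.savez('pics/w5.npz',im=im,K=c[0],k1=c[1],p=c[2],M=c[3]); print(r.observe()['q'])
E
```

```text
time: 13.52
ee_pos: [0.463, -0.0736, 0.3055]
orientation: [-1.562, -0.001, -1.736]
contact_force: [0.5, 0.6, -0.4]
opening: 0.095
time: 14.15
ee_pos: [0.4297, 0.187, 0.3063]
orientation: [-1.56, 0.0, -1.736]
contact_force: [0.9, -0.3, 0.5]
opening: 0.095
time: 14.78
ee_pos: [0.4165, 0.2909, 0.3074]
orientation: [-1.561, -0.009, -0.88]
contact_force: [-0.4, -0.6, 1.2]
opening: 0.0948
[ 0.507762   -0.24373408  1.84766568 -0.00674415  1.52669544  1.38465607]
```

View pics/w5.png

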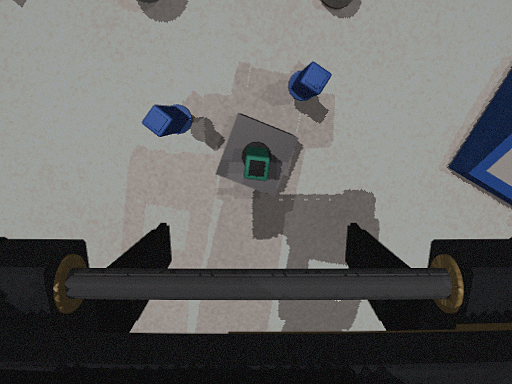

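The teal handle is at (256,165) in the holder, nearly square with the image. The blue look-alikes are at (167,120) and (312,80). Next I measure its pose.

```bash
python3 - <<'E'
from h import *
z=np.load('pics/w5.npz');c=(z['K'],float(z['k1']),z['p'],z['M']);im=z['im'].astype(int)
m=((im[:,:,1]>im[:,:,0]+12)&(im[:,:,1]>im[:,:,2]+3)); yy,xx=np.mgrid[:384,:512]; m&=np.hypot(xx-256,yy-165)<30
v,u=np.nonzero(m);print(len(u),u.min(),u.max(),v.min(),v.max())
a=cv2.resize(z['im'][100:210,200:315,::-1],None,fx=5,fy=5,interpolation=cv2.INTER_NEAREST)
cv2.imwrite('pics/c5.png',a)
hc=np.array([onz(c,q,.09) for q in((240,113),(301,141),(276,195),(216,173))]);print(hc,hc.mean(0),np.linalg.norm(np.diff(hc,axis=0),axis=1)); d=hc[1]-hc[0];print(np.arctan2(d[1],d[0]))
E
```

```text
531 244 269 147 180
[[0.45745685 0.34700646 0.09      ]
 [0.47752853 0.27365206 0.09      ]
 [0.41081374 0.25472276 0.09      ]
 [0.3865557  0.32591035 0.09      ]] [0.43308871 0.30032291 0.09      ] [0.07605091 0.06934827 0.07520721]
-1.3037078667477346
```

View pics/c5.png

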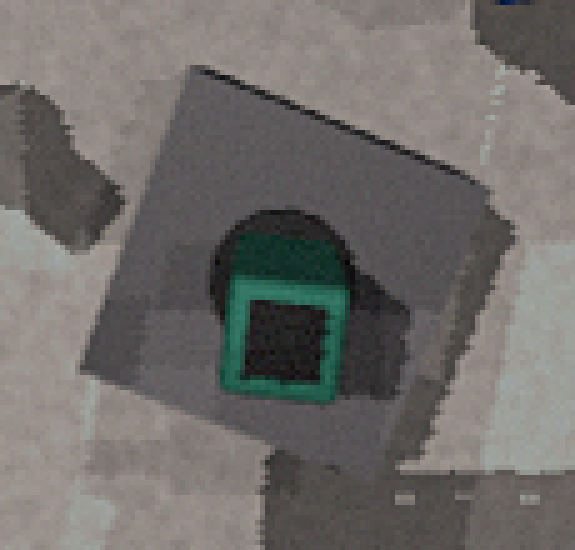

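```bash
python3 - <<'E'
from h import *
z=np.load('pics/w5.npz');c=(z['K'],float(z['k1']),z['p'],z['M'])
f=lambda X,Y:((X+.5)/5-.5+200,(Y+.5)/5-.5+100)
k=[onz(c,f(*q),.178) for q in((232,277),(350,288),(337,403),(220,390))]; k=np.array(k)
print(k.round(4),k.mean(0),np.linalg.norm(np.diff(k,axis=0),axis=1))
for i,j in((0,1),(3,2),(3,0),(2,1)): d=k[j]-k[i];print(np.arctan2(d[1],d[0]))
h=[onz(c,f(*q),.09) for q in((195,65),(490,185),(385,478),(82,370))];h=np.array(h);print(h.mean(0),np.linalg.norm(np.diff(h,axis=0),axis=1))
print('collar',onz(c,f(284,272),.096))
# check with fixed cams
s,p=cal('scene'),cal('side');print(proj(s,k.mean(0)),proj(p,k.mean(0)))
E
```

```text
[[0.4348 0.3171 0.178 ]
 [0.4467 0.2995 0.178 ]
 [0.4292 0.2879 0.178 ]
 [0.4175 0.3058 0.178 ]] [0.43205934 0.30259907 0.178     ] [0.02115671 0.02103981 0.02135144]
-0.975552217455437
-0.9956398352205764
0.5755663437579486
0.5850165279484775
[0.43316987 0.30197699 0.09      ] [0.07200955 0.07251251 0.07573545]
collar [0.43413145 0.30404538 0.096     ]
[[353.22539803 177.64272424]] [[194.74286709 135.29414563]]
```

```bash
python3 - <<'E'
from h import *
z=np.load('pics/w5.npz');c=(z['K'],float(z['k1']),z['p'],z['M'])
P=np.array([.432,.3025]);x=np.array([np.cos(-.986),np.sin(-.986)]);w=np.array([-x[1],x[0]])
for q in((159,121),(315,77)):
    d=onz(c,q,.163)[:2]-P;print(d,d@x,d@w)
t,M,o=tool();print(M.T@np.r_[P-t[:2],0]*100)
E
```

```text
[-0.02513674  0.09504486] -0.09312695956302142 0.03150793901839708
[0.09456534 0.01017685] 0.04371715357498978 0.08446882045249235
[0.09468297 0.0192585  1.93518406]
```

```bash
cat >> h.py <<'E'
def go(P,Rt):
    t,M,o=tool(); print('shift cm',(M.T@(np.array(P)-t)*100).round(2),'rot',R.from_matrix(M.T@Rt).as_rotvec().round(3))
def down(yaw): return R.from_euler('xyz',[-np.pi/2,0,yaw]).as_matrix()
E
python3 -c "
from h import *
go([.432,.3025,.25],down(-.986))"
```

```text
shift cm [0.05 5.76 1.88] rot [-0.01   0.109  0.008]
```

```bash
python3 -m pendant '[[0.26,0.05,2,1,-0.01,0.055,0.008],[0.26,0.05,4,1.88,-0.01,0.109,0.008],[0.26,0.05,5.76,1.88,-0.01,0.109,0.008],[0.26,0.05,5.76,1.88,-0.01,0.109,0.008],[0.26,0.05,5.76,1.88,-0.01,0.109,0.008]]'; python3 - <<'E'
from h import *
go([.432,.3025,.125],down(-.986))
c=cal('wrist');im=r.camera('wrist');cv2.imwrite('pics/w6.png',im[:,:,::-1]); print(proj(c,[[.432,.3025,.178]]))
E
```

```text
time: 15.45
ee_pos: [0.4321, 0.3025, 0.251]
orientation: [-1.569, -0.0, -0.986]
contact_force: [-0.4, -0.4, 0.0]
opening: 0.0602
shift cm [-1.00e-02  1.26e+01 -3.00e-02] rot [-0.001  0.     0.   ]
[[256.31928702 204.63554039]]
```

View pics/w6.png

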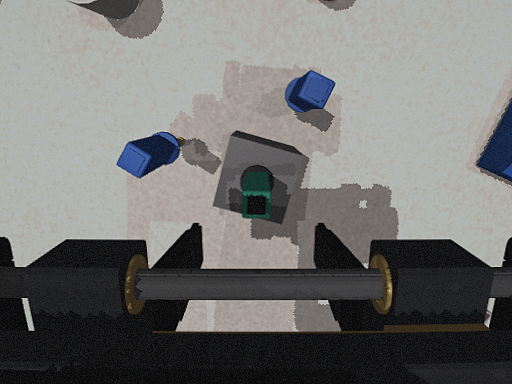

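The handle top is at (257,204), as predicted, and square to the jaws. Next I descend and close.

```bash
python3 -m pendant '[[0.26,0,4,0,0,0,0],[0.26,0,8,0,0,0,0],[0.26,0,11,0,0,0,0],[0.26,0,12.6,0,0,0,0],[0.26,0,12.6,0,0,0,0]]';python3 -m pendant '[[-1,0,0,0,0,0,0],[-1,0,0,0,0,0,0],[-1,0,0,0,0,0,0],[-1,0,0,0,0,0,0],[-1,0,0,0,0,0,0]]'
python3 -c "
from h import *
print(r.observe()['moment']);go([.432,.3025,.125],down(-.986))"
```

```text
time: 16.12
ee_pos: [0.4323, 0.3025, 0.125]
orientation: [-1.57, -0.0, -0.986]
contact_force: [0.9, 0.3, -0.2]
opening: 0.0602
time: 16.75
ee_pos: [0.4323, 0.3028, 0.1253]
orientation: [-1.57, 0.0, -0.986]
contact_force: [-1.7, 0.4, 0.6]
opening: 0.0218
[0.03308099 0.24883379 0.03173913]
shift cm [ 0.    0.03 -0.04] rot [-0.001  0.    -0.   ]
```

```bash
python3 -m pendant '[[-1,0,0,0,0,0,0],[-1,0,-2,0,0,0,0],[-1,0,-5,0,0,0,0],[-1,0,-9,0,0,0,0],[-1,0,-14,0,0,0,0]]'
python3 - <<'E'
from h import *
o=r.observe();print(o['contact_force'],o['moment'],o['ee_pos'])
a=r.camera('scene');b=r.camera('side')
cv2.imwrite('pics/raw_scene2.png',a[:,:,::-1]);cv2.imwrite('pics/raw_side2.png',b[:,:,::-1])
t,M,_=tool();P=t+M[:,1]*.1103
sc,sd=cal('scene'),cal('side');print(P,proj(sc,[P,t]),proj(sd,[P,t]))
c=lambda i,x,y:cv2.resize(i[max(y,0):max(y,0)+130,x:x+95,::-1],None,fx=4,fy=4,interpolation=cv2.INTER_CUBIC)
u=proj(sc,P)[0].astype(int);v=proj(sd,P)[0].astype(int)
print(u-[45,90],v-[45,90])
cv2.imwrite('pics/c6.png',np.hstack([c(a,u[0]-45,u[1]-90),c(b,v[0]-45,v[1]-90)]))
E
```

```text
time: 17.38
ee_pos: [0.4316, 0.3022, 0.2665]
orientation: [-1.571, 0.0, -0.986]
contact_force: [0.4, 0.4, -1.5]
opening: 0.0214
[ 0.37957145  0.42193933 -1.46342932] [-0.06456876  0.08609909 -0.01777948] [0.43158231 0.30219998 0.26651375]
[0.4364978  0.3050137  0.16369469] [[352.66902035 181.29270258]
 [360.14188968 160.3021333 ]] [[195.80711183 138.07052124]
 [193.85038302 111.72801279]]
[307  91] [150  48]
```

View pics/c6.png

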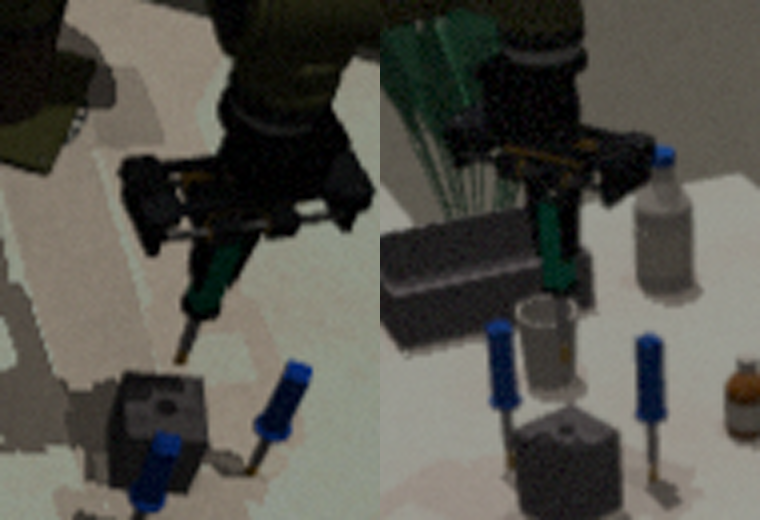

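The lifted tip shows at scene (352.4,181.2) and side (196.6,138). I predicted (352.7,181.3) and (195.8,138.1), so the grip is where I modelled it. Next is the approach pose.

```bash
cat >> h.py <<'E'
SP=np.array([.648,.046,.0815]); N=R.from_euler('z',.2034).as_matrix()@R.from_euler('y',-25,degrees=True).as_matrix()[:,2]; L=.1103
def Rt():
    M=down(-.986); ax=np.cross([0,0,-1],-N); ang=np.arcsin(np.linalg.norm(ax)); return R.from_rotvec(ax/np.linalg.norm(ax)*ang).as_matrix()@M
def app(h):
    go(SP+N*(L+h),Rt()); t,M,o=tool(); tip=t+M[:,1]*L; print('tip-spot: along n',(tip-SP)@N*1000,'lateral',(((tip-SP)-N*((tip-SP)@N))*1000).round(1))
E
python3 -c "
from h import *
print(N,Rt()[:,1]); app(.06)"
```

```text
[-0.41390617 -0.08536906  0.90630779] [ 0.41390617  0.08536906 -0.90630779]
shift cm [30.6   3.8  -3.24] rot [ 0.39  -0.001 -0.161]
tip-spot: along n 139.9239969750742 lateral [-153.6  271.   -44.6]
```

```bash
python3 -m pendant '[[-1,5,0,-0.5,0,0,0],[-1,10,0,-1,0,0,0],[-1,15,0,-1.5,0.08,0,-0.03],[-1,20,0,-2,0.16,0,-0.06],[-1,25,0,-2.6,0.24,0,-0.1]]'
python3 -c "
from h import *
app(.06)"
```

```text
time: 18.1
ee_pos: [0.5518, 0.0798, 0.2739]
orientation: [-1.313, -0.101, -1.0]
contact_force: [1.1, 0.8, -2.0]
opening: 0.022
shift cm [ 5.05  4.08 -1.54] rot [ 0.148 -0.001 -0.06 ]
tip-spot: along n 102.39162319487191 lateral [-24.3  48.7  -6.5]
```

```bash
python3 -m pendant '[[-1,2,1,-0.5,0.05,0,-0.02],[-1,4,2,-1,0.1,0,-0.04],[-1,5.05,3,-1.54,0.148,0,-0.06],[-1,5.05,4.08,-1.54,0.148,0,-0.06],[-1,5.05,4.08,-1.54,0.148,0,-0.06]]'
python3 - <<'E'
from h import *
app(.06)
C={n:cal(n) for n in('scene','side','wrist')};t,M,_=tool()
for n in C:
    c=cal(n);im=r.camera(n);cv2.imwrite(f'pics/{n}7.png',im[:,:,::-1]); print(n,proj(c,[SP,t+M[:,1]*L]).round(1).tolist())
    u=proj(c,SP)[0].astype(int)
    cv2.imwrite(f'pics/{n}7c.png',cv2.resize(im[max(u[1]-70,0):u[1]+40,max(u[0]-60,0):u[0]+60,::-1],None,fx=3.2,fy=3.2,interpolation=cv2.INTER_CUBIC)); print(u-[60,70])
cv2.imwrite('pics/c7.png',np.hstack([cv2.imread('pics/scene7c.png'),cv2.imread('pics/side7c.png')]))
E
```

```text
time: 18.73
ee_pos: [0.5769, 0.0318, 0.2344]
orientation: [-1.165, -0.156, -1.019]
contact_force: [0.7, -0.1, -1.1]
opening: 0.0215
shift cm [ 0.09 -0.11  0.09] rot [ 0.003 -0.001 -0.002]
tip-spot: along n 58.8913257604602 lateral [-1.4  0.3 -0.6]
scene [[260.7, 215.7], [262.6, 201.3]]
[200 145]
side [[278.1, 176.6], [273.3, 166.9]]
[218 106]
wrist [[256.9, 179.3], [255.5, 194.3]]
[196 109]
```

View pics/c7.png

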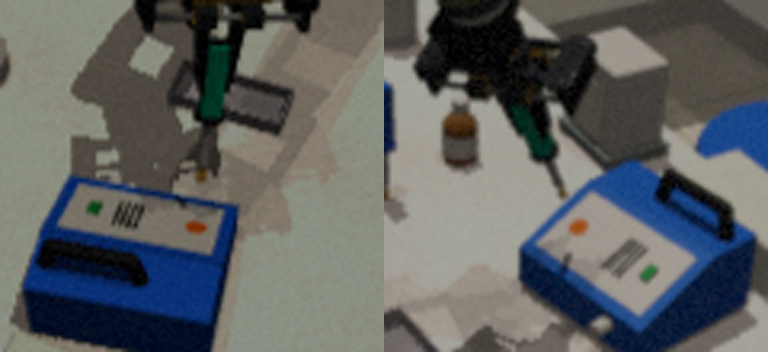

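View pics/wrist7.png

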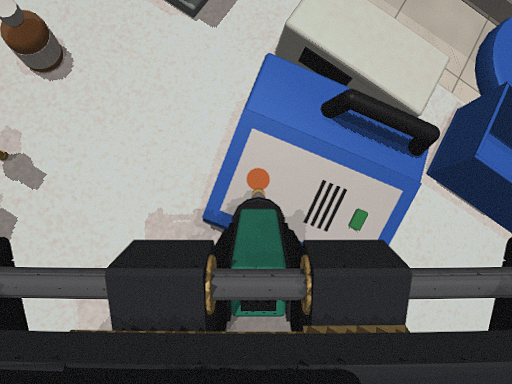

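```bash
python3 - <<'E'
import cv2
a=cv2.imread('pics/wrist7.png')[40:245,195:450]; cv2.imwrite('pics/c8.png',cv2.resize(a,None,fx=3,fy=3,interpolation=cv2.INTER_CUBIC))
E
```

```text
(no output)
```

View pics/c8.png

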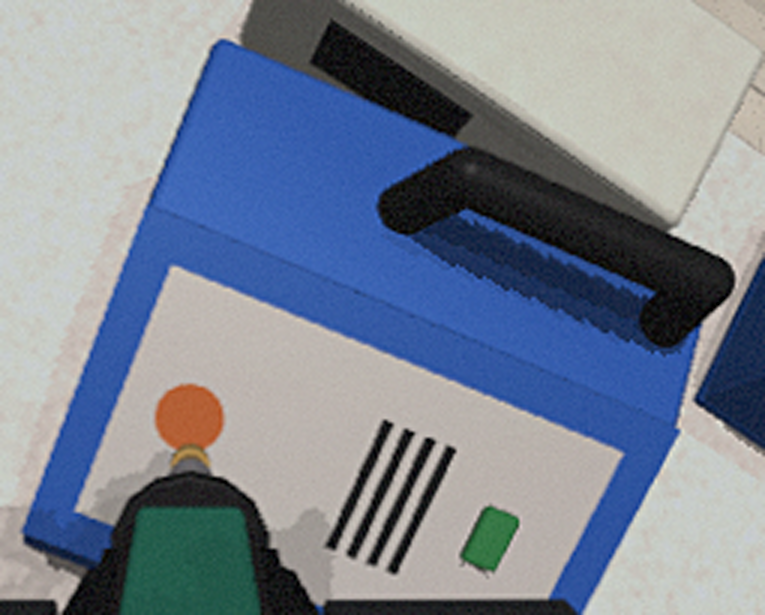

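```bash
python3 - <<'E'
from h import *
c=cal('wrist')
o=lambda X,Y:np.array([(X+.5)/3-.5+195,(Y+.5)/3-.5+40])
m=[((20,100,106),o(155,205)),((20,-100,106),o(679,430)),((90,100,106),o(220,40)),((-90,100,55),o(25,540)),((-35,60,81),o(190,417)),((-35,60,81),o(190,417))]
def res(t):
    M=R.from_euler('z',t[2]).as_matrix();return np.concatenate([proj(c,M@(np.array(P)/1000)+[t[0],t[1],0])[0]-q for P,q in m])
s=least_squares(res,[.694,-.006,.2]);print(s.x,res(s.x).round(1).reshape(-1,2).tolist())
M=R.from_euler('z',s.x[2]).as_matrix();print(M@[-.035,.06,.081]+[s.x[0],s.x[1],0], onz(c,o(190,417),.081))
E
```

```text
[ 0.69546417 -0.00789304  0.1997479 ] [[-2.0, 1.1], [0.8, 0.5], [-0.1, -2.2], [-0.2, -1.9], [0.9, 1.1], [0.9, 1.1]]
[0.64925476 0.04396918 0.081     ] [0.64971921 0.04535706 0.081     ]
```

```bash
sed -i 's/SP=np.array(\[.648,.046,.0815\])/SP=np.array([.6487,.0455,.0812])/; s/.2034/.201/' h.py; python3 -c "
from h import *
app(.02)"
```

```text
shift cm [ 0.07  4.09 -0.08] rot [-0.001  0.    -0.001]
tip-spot: along n 60.931975594915066 lateral [0.2 1.1 0.2]
```

```bash
python3 -m pendant '[[-1,0.07,1,-0.08,0,0,0],[-1,0.07,2,-0.08,0,0,0],[-1,0.07,3,-0.08,0,0,0],[-1,0.07,4.1,-0.08,0,0,0],[-1,0.07,4.1,-0.08,0,0,0]]'
python3 - <<'E'
from h import *
app(.004); print(r.observe()['contact_force'])
t,M,_=tool()
for n in('scene','side','wrist'):
    c=cal(n);im=r.camera(n); print(n,proj(c,[SP,t+M[:,1]*L]).round(1).tolist())
    u=proj(c,SP)[0].astype(int)
    cv2.imwrite(f'pics/{n}8c.png',cv2.resize(im[u[1]-40:u[1]+25,u[0]-30:u[0]+30,::-1],None,fx=4.4,fy=4.4,interpolation=cv2.INTER_CUBIC)); print(u-[30,40])
cv2.imwrite('pics/c9.png',np.hstack([cv2.imread(f'pics/{n}8c.png') for n in('scene','side','wrist')]))
E
```

```text
time: 19.5
ee_pos: [0.5942, 0.0346, 0.1973]
orientation: [-1.164, -0.157, -1.018]
contact_force: [-0.1, 0.3, -1.9]
opening: 0.0218
shift cm [0.08 1.44 0.12] rot [ 0.002  0.    -0.003]
tip-spot: along n 18.405267512338618 lateral [-1.5  0.1 -0.7]
[-0.06369293  0.28053379 -1.9241584 ]
scene [[260.5, 215.9], [261.2, 211.3]]
[230 175]
side [[278.3, 176.7], [276.6, 173.9]]
[248 136]
wrist [[256.6, 187.5], [255.4, 193.7]]
[226 147]
```

View pics/c9.png

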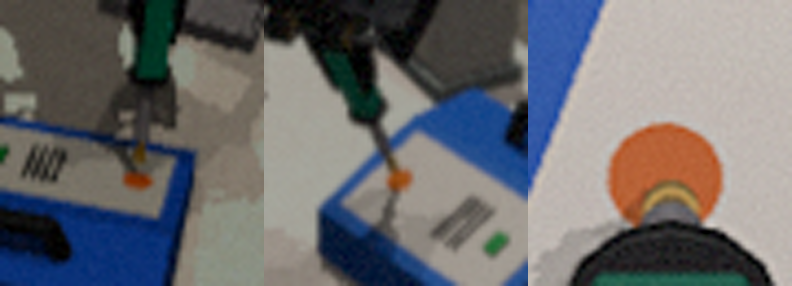

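```bash
python3 -m pendant '[[-1,0.08,0.5,0.12,0,0,0],[-1,0.08,1,0.12,0.002,0,-0.003],[-1,0.08,1.4,0.12,0.002,0,-0.003],[-1,0.08,1.4,0.12,0.002,0,-0.003],[-1,0.08,1.4,0.12,0.002,0,-0.003]]'
cat > f.py <<'E'
from h import *
F=[];A=[]
for i in range(6):
    o=r.observe();F.append(o['contact_force']);A.append((np.array(o['ee_pos'])+R.from_euler('xyz',o['orientation']).as_matrix()[:,1]*L-SP)@N*1000);
    im=r.camera('wrist' if i%2 else 'side')
F=np.array(F);print('Fn',(F@N).round(2),'mean',F.mean(0).round(2),'|Fn|',(F@N).mean().round(2),'n mm',np.round(A,2)); app(0)
E
python3 f.py
```

```text
time: 20.27
ee_pos: [0.602, 0.0357, 0.1874]
orientation: [-1.159, -0.161, -1.02]
contact_force: [-0.7, 0.8, -1.7]
opening: 0.0223
Fn [-1.34 -2.31 -1.79 -1.2  -0.92 -1.43] mean [-0.07 -0.01 -1.68] |Fn| -1.5 n mm [6.12 6.21 6.28 6.28 6.28 6.28]
shift cm [-0.1   0.62 -0.15] rot [-0.003  0.     0.003]
tip-spot: along n 6.24233809641235 lateral [ 2.  -0.1  0.9]
```

```bash
python3 -m pendant '[[-1,-0.05,0.1,-0.07,-0.001,0,0.001],[-1,-0.05,0.2,-0.07,-0.001,0,0.001],[-1,-0.05,0.3,-0.07,-0.001,0,0.001],[-1,-0.05,0.3,-0.07,-0.001,0,0.001],[-1,-0.05,0.3,-0.07,-0.001,0,0.001]]'; python3 f.py
```

```text
time: 21.2
ee_pos: [0.6026, 0.0359, 0.1845]
orientation: [-1.16, -0.161, -1.019]
contact_force: [0.1, 0.5, -0.4]
opening: 0.0221
Fn [-0.47 -1.19 -1.17 -1.21 -1.68 -1.6 ] mean [-0.01 -0.04 -1.36] |Fn| -1.22 n mm [3.24 3.25 3.27 3.27 3.29 3.27]
shift cm [-0.05  0.33 -0.08] rot [-0.002  0.     0.002]
tip-spot: along n 3.2719536625958545 lateral [1.2 0.  0.5]
```

```bash
python3 -m pendant '[[-1,-0.03,0.1,-0.05,-0.001,0,0.001],[-1,-0.03,0.2,-0.05,-0.001,0,0.001],[-1,-0.03,0.3,-0.05,-0.001,0,0.001],[-1,-0.03,0.3,-0.05,-0.001,0,0.001],[-1,-0.03,0.3,-0.05,-0.001,0,0.001]]'; python3 f.py
```

```text
time: 22.12
ee_pos: [0.6033, 0.0362, 0.1816]
orientation: [-1.161, -0.16, -1.019]
contact_force: [0.3, -0.2, -2.2]
opening: 0.0221
Fn [-2.13 -1.75 -1.4  -0.94  0.02 -1.39] mean [-0.43 -0.13 -1.6 ] |Fn| -1.27 n mm [0.27 0.3  0.3  0.33 0.31 0.31]
shift cm [-0.02  0.03 -0.04] rot [-0.001  0.     0.001]
tip-spot: along n 0.31354163803528806 lateral [0.6 0.  0.3]
```

```bash
python3 -m pendant '[[-1,-0.02,0.1,-0.03,0,0,0],[-1,-0.02,0.2,-0.03,0,0,0],[-1,-0.02,0.2,-0.03,0,0,0],[-1,-0.02,0.2,-0.03,0,0,0],[-1,-0.02,0.2,-0.03,0,0,0]]'; python3 f.py;  python3 -m pendant '[[-1,0,0.1,0,0,0,0],[-1,0,0.2,0,0,0,0],[-1,0,0.2,0,0,0,0],[-1,0,0.2,0,0,0,0],[-1,0,0.2,0,0,0,0]]'; python3 f.py
```

```text
time: 23.05
ee_pos: [0.6038, 0.0364, 0.1797]
orientation: [-1.161, -0.16, -1.019]
contact_force: [-0.3, -0.1, -0.4]
opening: 0.0219
Fn [-0.23 -1.28 -0.71 -1.53 -0.43  0.06] mean [-0.3  -0.28 -0.92] |Fn| -0.69 n mm [-1.65 -1.64 -1.64 -1.64 -1.65 -1.64]
shift cm [-0.01 -0.17 -0.01] rot [-0.002  0.     0.001]
tip-spot: along n -1.651457228418928 lateral [0.3 0.  0.1]
time: 23.98
ee_pos: [0.6047, 0.0365, 0.1779]
orientation: [-1.161, -0.16, -1.019]
contact_force: [-0.4, -0.7, 0.2]
opening: 0.0217
Fn [ 0.43  0.32  0.11  0.61 -0.04 -0.64] mean [-0.8  -0.68 -0.28] |Fn| 0.13 n mm [-3.63 -3.63 -3.64 -3.64 -3.65 -3.64]
shift cm [-0.01 -0.36 -0.01] rot [-0.002  0.     0.001]
tip-spot: along n -3.6043188574560467 lateral [ 0.3 -0.   0.2]
```

```bash
python3 -m pendant '[[-1,-0.02,0.1,-0.02,-0.002,0,0.001],[-1,-0.02,0.2,-0.02,-0.002,0,0.001],[-1,-0.02,0.28,-0.02,-0.002,0,0.001],[-1,-0.02,0.28,-0.02,-0.002,0,0.001],[-1,-0.02,0.28,-0.02,-0.002,0,0.001]]'; python3 f.py; python3 f.py|head -1
python3 - <<'E'
from h import *
for n in('scene','side','wrist'):
    c=cal(n);im=r.camera(n);cv2.imwrite(f'pics/{n}9.png',im[:,:,::-1])
    u=proj(c,SP)[0].astype(int)
    cv2.imwrite(f'pics/{n}9c.png',cv2.resize(im[u[1]-40:u[1]+25,u[0]-30:u[0]+30,::-1],None,fx=4.4,fy=4.4,interpolation=cv2.INTER_CUBIC)); print(u-[30,40])
cv2.imwrite('pics/c10.png',np.hstack([cv2.imread(f'pics/{n}9c.png') for n in('scene','side','wrist')]))
E
```

```text
time: 24.9
ee_pos: [0.6058, 0.0368, 0.1756]
orientation: [-1.163, -0.159, -1.019]
contact_force: [-0.8, 0.5, -0.3]
opening: 0.0219
Fn [0.04 0.97 0.5  0.89 1.61 0.37] mean [ 0.09 -0.34  0.82] |Fn| 0.73 n mm [-6.26 -6.24 -6.27 -6.26 -6.3  -6.27]
shift cm [-0.01 -0.63 -0.02] rot [-0.  0.  0.]
tip-spot: along n -6.277184747927653 lateral [ 0.2 -0.   0.1]
Fn [1.2  1.69 0.15 1.38 1.4  0.42] mean [-0.2  -0.29  1.03] |Fn| 1.04 n mm [-6.28 -6.28 -6.29 -6.31 -6.31 -6.33]
[230 175]
[248 136]
[226 154]
```

View pics/c10.png

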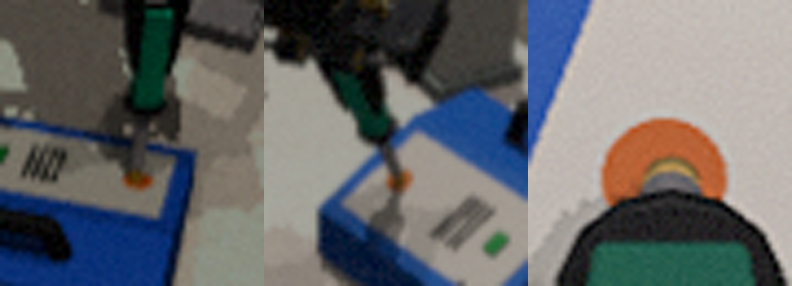

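View pics/scene9.png

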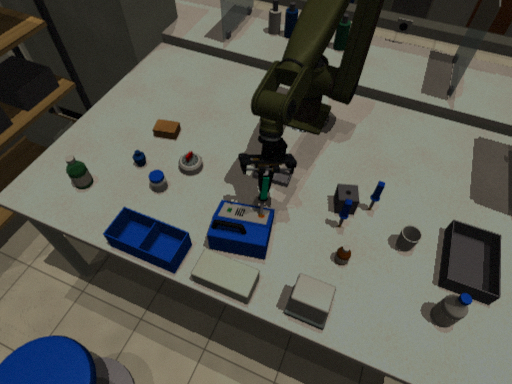

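The tip is on the dot in all three views, within about 1–2 mm of its centre. The push is about 2.2 N over the no-contact reading, and the TCP has gone about 5.9 mm past first contact. Nothing else has moved. I hand the job in.

```bash
python3 -c "
from rig import r
print(r.sign_off()); o=r.observe(); print(o['time'],o['contact_force'],o['opening'])"
```

```text
the job is handed in; nothing more can be done
None
the job is handed in; nothing more can be done
```

I wound the timer to its stop, took the teal thermometer out of its holder, and handed the job in with its tip held on the orange dot. The clock read about 26 s of the 72 s allowed.

- **Timer:** I wound the key clockwise in one grip. The moment jumped from under 0.1 N m to 0.4 and then 0.76 N m at the stop. A picture afterwards showed the wing had turned about 3.03 rad. That puts its start near 0.17 rad, inside the given range.
- **Thermometer position:** It is square to the panel by the arm's readings (tilt error under about 0.003 rad from my measured panel normal). The tip looked about 1 to 2 mm off the dot's centre in the pictures.
- **Press:** The sprung tip is in by about 5.3 mm judged by force (about 2.2 N over the no-contact reading). Judged by travel past first contact it is about 5.9 mm. The force readings scatter by about 1 N.
- **Other things on the counter:** In the last overview picture nothing else had visibly moved, including the two blue look-alikes.
- **Not checked:** I could not read the force after handing in, because the interface takes no calls after that.

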